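Set the sliding hook to its stop and hang up the scaffold spanner

TASK

Slide the hook carriage along its rail up to the tall stop until it has pushed that stop's sprung rubber buffer in clearly, by a couple of millimetres or more, feeling for it gently rather than ramming it, so that the carriage stays snug against the buffer. Then hang the spanner by its ring eye on the carriage's slanted peg, down at the collar, and let go, with the carriage still pressing the buffer. Do not shift the carton, the tin or the timber offcut.

Things in the scene. Friction and masses are not known exactly. Their poses are not given: they have to be found in the camera images.
- rack: Fixed rack: a level steel bar 460 mm long (40 x 30 mm section, its centre 195 mm above the bench) along the rack's y axis, on two timber posts at y = +-205 mm. Origin on the bench under the bar's middle; its x axis points level away from the robot side, square to the bar. Rack position and yaw vary.
- carriage: Origin: centre of the sliding carriage's grey block, on the bar's centre line. The block is 60 mm long along the bar (ends at +-30 mm), 110 mm in x (-35 to +75 mm) and 50 mm high. It slides only along the rack's y axis, either way, and stays where it is left; the track drags with about 8 N. Axes parallel to the rack's.
- carriage_fin (a point): Centre of the carriage's upright black grip fin: 20 mm thick in x, 40 mm long along the bar, 55 mm tall (its top is 27 mm above this point, the block's top 27 mm below). It is 50 mm behind (+x) and 51.5 mm above the carriage origin. Axes parallel to the rack's. Free to grip on its two broad faces, from above.
- peg (a point): Steel peg of 14 mm diameter fixed to the carriage, leaning to the robot side at 60 degrees above level. Origin at its root on the carriage, 35 mm in front (-x) of the carriage origin and 10 mm above it; its z axis runs out along the peg, its y axis along the bar, its x axis up and away from the robot side. A collar of 46 mm diameter has its outer face at z = 25 mm; the tip is at z = 95 mm.
- tall_stop: Origin: centre, on the bar's centre line, of the tall stop: a fixed dark steel block 40 mm long along the bar (ends at +-20 mm), 90 mm in x (-30 to +60 mm), 50 mm high, with a 24 x 30 mm upright on top that rises to 75 mm above this point. It sits towards one end of the bar, either end. A sprung buffer sticks out of each end face along the bar.
- buffers (a point): Point in the tall stop, 42 mm in +x from its origin, on its two buffers' axis: black rubber pads, 24 mm diameter, on steel screws. How far each is set out varies and is not reported: pad face 18 to 53 mm off the end face, so it meets the carriage block with the origins 68 to 103 mm apart. The screw is rigid; the pad gives 1.4 N per mm for 5 mm, then is solid; the drag holds a pushed-in carriage.
- low_stop: Origin: centre of the low stop: the same 40 x 90 x 50 mm steel block without upright, screws and buffers, fixed towards the other end of the bar. Not the one wanted.
- rest: Fixed timber rest that carries the spanner: a 170 x 80 x 6 mm board with two battens across it, 20 mm wide and with their tops 36 mm above the bench, centred at x = -45 and +55 mm. Origin on the bench.
- spanner_mid (a point): Loose steel scaffold spanner, 184 mm long, 0.4 kg: this point is the middle of its straight handle, and its balance point, half-way up the 14 mm thickness. The handle is 22 mm wide (y) and starts lying flat over the rest: fingers fit between the battens. x axis towards the ring eye, z up out of its upper face. At x = -60 mm a round socket of 32 mm diameter stands to 27 mm above this point.
- spanner_eye (a point): Centre of the spanner's ring eye, 80 mm along x from spanner_mid: hole of 34 mm diameter, ring of 56 mm outer diameter, 14 mm thick. The hole's axis is the spanner's z axis.
- carton: Closed cardboard box, 120 x 160 x 100 mm, loose; leave alone. Origin at its underside.
- tin: Metal tin, 90 mm diameter, 120 mm tall, loose; leave alone. Origin at its underside.
- offcut: Timber offcut, 70 x 180 x 45 mm, loose; leave alone. Origin at its underside.
- spanner: The spanner itself; origin 7 mm under spanner_mid.

How it is judged:
On the way, in this order (a step that is already met when the one before it is completed fails the run):
1. the carriage presses on the tall stop's buffer (contact force between carriage and tall_stop above 1.5 N), for 0.3 s.
2. the spanner's eye is on the peg, down at the collar (x of spanner_eye in the frame of peg between -0.02 and 0.02 m and y of spanner_eye in the frame of peg between -0.02 and 0.02 m and z of spanner_eye in the frame of peg between 0.02 and 0.055 m), for 0.2 s.
At the end, for the whole second after the job is handed in: The carriage presses the tall stop's sprung buffer with over 1.5 N (pad pushed in at least 1 mm); the spanner hangs at rest with the peg through its eye, the eye's centre within 20 mm of the peg's axis and 20 to 55 mm from the peg's root, that is, down at the collar (all of step 2 and contact force between carriage and tall_stop above 1.5 N and linear speed of spanner below 0.03 m/s); the robot touches nothing.
It fails at once if the carriage is rammed into the tall stop (contact force between carriage and tall_stop above 20 N).
It fails at once if a bystander is shifted by more than 20 mm (distance of any of carton, tin, offcut from where it was at the start of the episode above 0.02 m).
It also fails if it takes over 54 s, if anything falls off the work surface, if the arm or the gripper's body presses on something with over 40 N, if the wrist force passes 120 N, or if a joint passes its speed limit or range.

ROBOT

A 7-joint arm with a two-finger parallel gripper is mounted at the origin on the work surface. World frame = base frame: x ahead of the robot, y to its left, z up, the work surface at z = 0. Lengths are in m, angles in rad, forces in N, time in s.
With the tool pointing down it reaches from about 0.35 to 0.9 m from the base axis. Payload 19.9 kg.
Tool frame: the origin (TCP) lies midway between the tips of the shut fingers; the grasp point (between the pads) lies 19 mm behind it; z points along the fingers, y is the line along which they close (so a half turn about z gives the same grasp; the last joint's range is limited). The gripper opens to 94 mm and grips with 3 to 60 N. Pads are 16 mm wide; open, the fingers measure 119 mm over their backs; the gripper's body (75 mm by 177 mm) begins 78 mm behind the grasp point.
Start: joints at [1.099, 0.417, -0.01, 1.614, 0.005, 1.111, -0.053], TCP at [0.261, -0.568, 0.205] pointing down, gripper open.
Joint ranges: [-2.81, 2.81], [-0.39, 2.02], [-1.27, 1.25], [0.06, 2.57], [-1.19, 4.33], [0.19, 2], [-2.82, 2.82]. Speed limits (rad/s): [1.89, 1.89, 2.39, 2.39, 3.01, 3.01, 3.01].

INTERFACE

Orientations are given as a rotation vector (axis times angle).
In Python, from workcell import arm, imaging gives the robot as it stands. The module is installed in compiled form; this text tells all that it offers.
- The arm moves only by the shell command python3 -m handwheel 'ROWS' [FORCE]. ROWS is JSON, one flat list of numbers, 7 for each row, row after row: the shift along the tool's x, y, z in m, then the turn, a rotation vector about the tool's x, y, z in degrees, then the opening in per cent of the stroke, from 0 (shut) to 100 (fully open). A call has 1 to 12 rows; each row is the pose to reach, as a shift and turn from the pose commanded when the call began, along the tool's axes at that moment; what a row does not reach only later rows make up. A row lasts 1/12 s, in which the tool goes at most 41.7 mm and 7.16 degrees, less where a joint would pass 70% of its speed; a pose out of reach is approached as far as the arm can. A call with a gripper value outside its range is refused whole. The fingers move at their own pace and stop on an object; FORCE is the grip in N (left out, the last holds). Time passes only in rows, so rows that repeat a pose let the fingers close. It gives the time, the measured TCP pose, the force, the opening and the grip force at its end, in the units of the state.
- arm.get_obs(): the state, without advancing time (a new reading comes with each control period).
- imaging.capture(name): name is "scene" or "top" or "wrist"; returns the picture (480x640x3 uint8, blue, green, red); there is no depth.
- imaging.camera_model(name): a dict with "mtx" (3x3 intrinsics, pixels), "k1" (the pictures are not rectified: a ray, as slopes to the right and down, at radius r is drawn at 1 + k1 r^2 times it, then the intrinsics apply), "rvec" (rotation vector, rad) and "tvec" (3), from world to camera coordinates, as OpenCV has them; the wrist camera has in their place "hand_eye" (4x4, takes a point from camera to tool coordinates, whose origin is the TCP and whose axes are the flange's). Camera axes: x right, y down, z forward; pixel columns grow to the right and rows downward; lengths in m; the calibration is good to about 2 mm. A picture is of the moment at which its call begins: read the wrist's pose just before it. camera_model takes no time and is no camera call.
- arm.sign_off(): hands the job in; it is judged then, once.
The state is a dict: "clock": time; "q": joint angles; "joint_velocities": joint speeds; "joint_torque": joint torques, N m; "tool_pos": TCP position; "tool_rot": TCP orientation; "force": force on the tool from outside, world axes, zero at the start; "torque": the same for the moment, N m; "width": finger opening in m; "grip_force": force on a finger pad.
Only numpy, scipy, OpenCV 4.12 (cv2) and the standard library are available. Lean on these libraries where they do the work, as an engineer would, in place of code of your own. Each camera call takes 0.05 s, during which the arm holds its last target. There are 200 camera calls.

## Working session

There is one attempt and no reset: what is moved stays moved. The work goes in short steps, Python scripts to look and compute and a shell command to move; the robot and the scene stay as the last step left them, time stands still between calls to the robot, and variables do not carry over. Pictures are saved under pics/ and viewed, at most 10 in all, crops included, and the job is handed in when it is done.

```bash
mkdir -p pics; cat > h.py <<'E'
import numpy as np, cv2, json
from workcell import arm, imaging
from scipy.spatial.transform import Rotation as R
def cam(name, obs=None):
    m=imaging.camera_model(name); K=np.array(m["mtx"],float); k1=float(m["k1"])
    if "hand_eye" in m:
        o=obs or arm.get_obs(); T=np.eye(4); T[:3,:3]=R.from_rotvec(o["tool_rot"]).as_matrix(); T[:3,3]=o["tool_pos"]
        W=T@np.array(m["hand_eye"]); 
    else:
        A=np.eye(4); A[:3,:3]=cv2.Rodrigues(np.array(m["rvec"],float))[0]; A[:3,3]=np.ravel(m["tvec"]); W=np.linalg.inv(A)
    return K,k1,W
def ray(c,u,v):
    K,k1,W=c
    p=cv2.undistortPoints(np.array([[[u,v]]],float),K,np.array([k1,0,0,0.])).ravel()
    return W[:3,3], W[:3,:3]@np.array([p[0],p[1],1])
def onz(c,u,v,z):
    o,d=ray(c,u,v); return o+d*(z-o[2])/d[2]
def two(c1,p1,c2,p2):
    o1,d1=ray(c1,*p1); o2,d2=ray(c2,*p2); s=np.linalg.lstsq(np.c_[d1,-d2],o2-o1,rcond=None)[0]
    a=o1+d1*s[0]; b=o2+d2*s[1]; return (a+b)/2, np.linalg.norm(a-b)
def proj(c,P):
    K,k1,W=c; A=np.linalg.inv(W)
    return cv2.projectPoints(np.array(P,float).reshape(-1,3),cv2.Rodrigues(A[:3,:3])[0],A[:3,3],K,np.array([k1,0,0,0.]))[0].reshape(-1,2)
def totool(o,P):
    return R.from_rotvec(o["tool_rot"]).as_matrix().T@(np.array(P)-np.array(o["tool_pos"]))
E
python3 - <<'E'
from h import *
np.set_printoptions(precision=4,suppress=True)
for n in ("scene","top"):
    cv2.imwrite(f"pics/{n}.png",imaging.capture(n)); print(n,cam(n))
o=arm.get_obs();print(o["tool_pos"],R.from_rotvec(o["tool_rot"]).as_matrix(),o["clock"]); print(imaging.camera_model("wrist"))
E
```

```text
scene (array([[455.0689,   0.    , 321.6193],
       [  0.    , 455.0689, 238.2174],
       [  0.    ,   0.    ,   1.    ]]), -0.028541003421804472, array([[-0.2679,  0.7927, -0.5476,  1.195 ],
       [ 0.9634,  0.2228, -0.1488,  0.1984],
       [ 0.004 , -0.5674, -0.8234,  1.1139],
       [ 0.    ,  0.    ,  0.    ,  1.    ]]))
top (array([[538.2651,   0.    , 328.2038],
       [  0.    , 538.2651, 245.4719],
       [  0.    ,   0.    ,   1.    ]]), -0.12072303563195913, array([[-0.0015, -0.9862,  0.1654,  0.3596],
       [-1.    ,  0.0004, -0.0066,  0.0221],
       [ 0.0064, -0.1654, -0.9862,  1.5225],
       [ 0.    ,  0.    ,  0.    ,  1.    ]]))
[ 0.2608 -0.5676  0.2049] [[ 0.9086  0.4176 -0.0006]
 [ 0.4176 -0.9086  0.001 ]
 [-0.0001 -0.0012 -1.    ]] 0.1
{'mtx': array([[430.6974,   0.    , 325.0876],
       [  0.    , 430.6974, 242.0699],
       [  0.    ,   0.    ,   1.    ]]), 'k1': 0.020320862463849308, 'hand_eye': array([[-0.0007, -0.9686, -0.2485,  0.0724],
       [ 1.    , -0.0004, -0.0012, -0.0001],
       [ 0.0011, -0.2485,  0.9686, -0.1788],
       [ 0.    ,  0.    ,  0.    ,  1.    ]])}
```

View pics/scene.png

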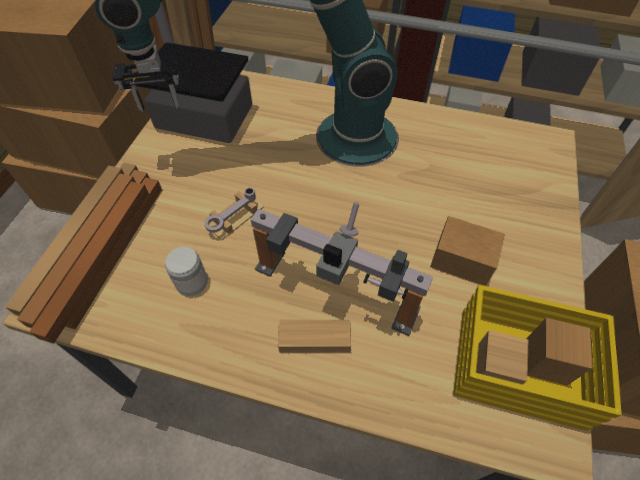

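View pics/top.png

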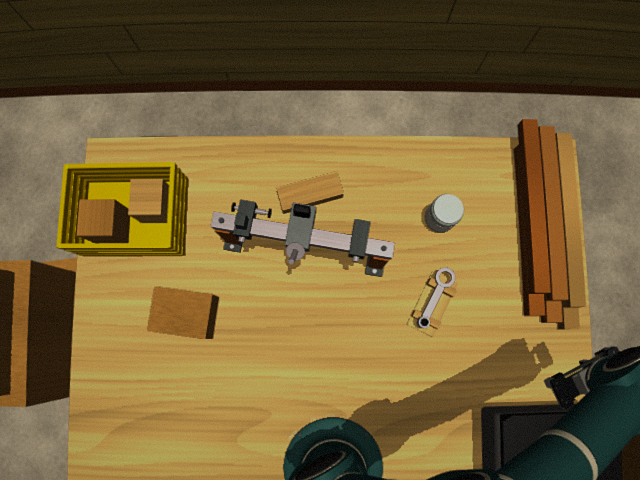

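```bash
python3 - <<'E'
import cv2,numpy as np
t=cv2.imread("pics/top.png")[190:340,205:465]; s=cv2.imread("pics/scene.png")[180:340,195:445]
a=cv2.resize(t,None,fx=3,fy=3,interpolation=cv2.INTER_CUBIC)
cv2.imwrite("pics/topc.png",a)
cv2.imwrite("pics/scc.png",cv2.resize(s,None,fx=3.2,fy=3.2,interpolation=cv2.INTER_CUBIC))
E
```

```text
(no output)
```

View pics/topc.png

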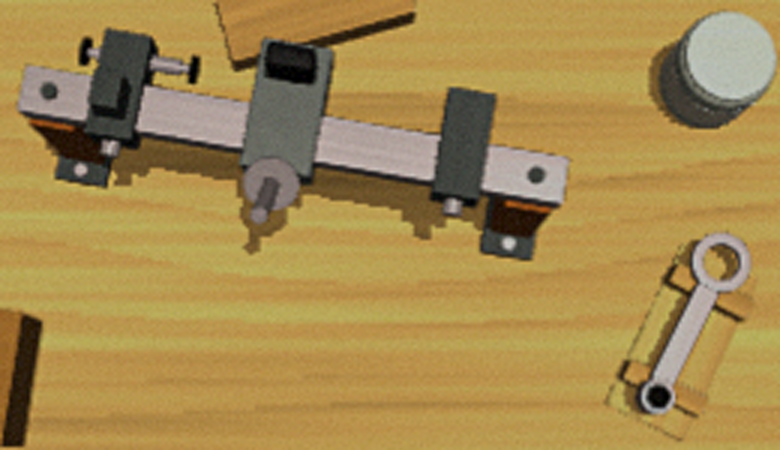

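View pics/scc.png

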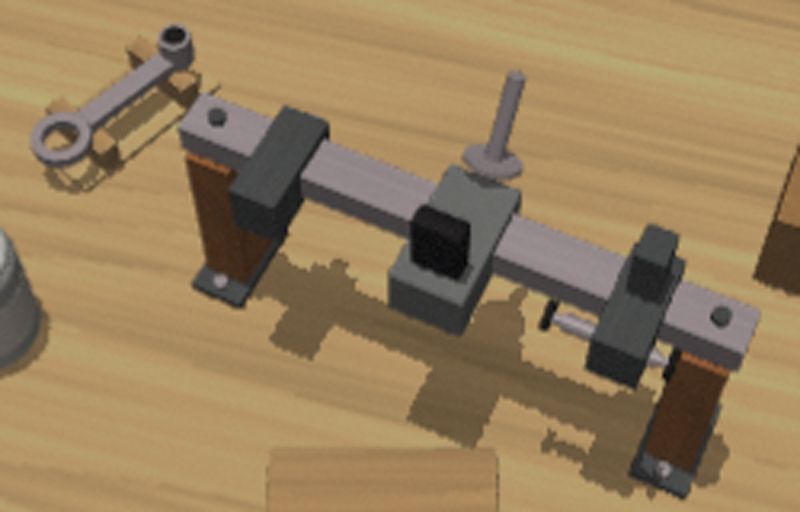

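```bash
python3 - <<'E'
from h import *
np.set_printoptions(precision=4,suppress=True)
T=cam("top");S=cam("scene")
t=lambda x,y:(205+x/3,190+y/3); s=lambda x,y:(195+x/3.2,180+y/3.2)
P={}
for n,a,b,z in [("boltL",(48,91),(721,316),.212),("boltR",(536,175),(216,117),.212),("eye",(721,262),(61,139),.05),("sock",(657,397),(175,37),.07),("tip",(260,215),(515,75),.29),("fintop",(293,64),(442,213),.2735)]:
    X,e=two(T,t(*a),S,s(*b)); P[n]=X; print(n,X,"gap",round(e,4),"top@z",onz(T,*t(*a),z),"sc@z",onz(S,*s(*b),z))
d=P["boltL"]-P["boltR"]; print("len",np.linalg.norm(d))
y=d/np.linalg.norm(d);print("yaw y axis",y, np.degrees(np.arctan2(-y[0],y[1])))
e=P["eye"]-P["sock"];print("sp yaw",np.degrees(np.arctan2(e[1],e[0])),np.linalg.norm(e[:2]))
mid=(P["boltL"]+P["boltR"])/2; print("mid",mid)
y=y[:2]/np.linalg.norm(y[:2]); x=np.array([y[1],-y[0]])
for n in P: q=P[n][:2]-mid[:2]; print(n,q@x,q@y)
for n,a,z in [("pad",(196,69),.195),("upright",(116,85),.27)]:
    q=onz(T,*t(*a),z)[:2]-mid[:2]; print(n,q@x,q@y)
E
```

```text
boltL [0.643  0.2811 0.213 ] gap 0.0003 top@z [0.6432 0.2811 0.212 ] sc@z [0.6424 0.2813 0.212 ]
boltR [ 0.5722 -0.1237  0.2123] gap 0.0001 top@z [ 0.5722 -0.1237  0.212 ] sc@z [ 0.572  -0.1238  0.212 ]
eye [ 0.5176 -0.3127  0.0432] gap 0.0012 top@z [ 0.517  -0.3117  0.05  ] sc@z [ 0.5218 -0.3088  0.05  ]
sock [ 0.3933 -0.2452  0.067 ] gap 0.0009 top@z [ 0.3933 -0.2451  0.07  ] sc@z [ 0.3955 -0.2435  0.07  ]
tip [0.5287 0.0991 0.287 ] gap 0.001 top@z [0.5284 0.0984 0.29  ] sc@z [0.531  0.0999 0.29  ]
fintop [0.6512 0.0757 0.2736] gap 0.0026 top@z [0.6515 0.0744 0.2735] sc@z [0.6509 0.077  0.2735]
len 0.41091013242724744
yaw y axis [0.1724 0.985  0.0017] -9.92519748732987
sp yaw -28.487793657751695 0.14144294014544032
mid [0.6076 0.0787 0.2126]
boltL 5.3579516944765294e-17 0.2054547724557113
boltR 5.744278551775036e-17 -0.20545477245571128
eye -0.02119505610224751 -0.40104337833201503
sock -0.15527962969815992 -0.35601635932576764
tip -0.08116239521732471 0.006480049564756193
fintop 0.0434823433808906 0.00459833143973029
pad 0.043241093981409344 0.08962963251174641
upright 0.003875571011964661 0.13937863470235326
```

```bash
cat >> h.py <<'E'
ry=np.array([.1724,.985,0]); rx=np.array([.985,-.1724,0]); rz=np.array([0,0,1.]); mid=np.array([.6076,.0787,.195])
def goal(P,M):
    o=arm.get_obs(); A=R.from_rotvec(o["tool_rot"]).as_matrix()
    print("shift mm",np.round(1e3*totool(o,P),1),"turn deg",np.round(R.from_matrix(A.T@M).as_rotvec(degrees=True),2))
E
python3 - <<'E'
from h import *
M=np.c_[ry,rx,-rz]; F=mid+rx*.05+ry*.0055
goal([F[0],F[1],.335],M); goal([F[0],F[1],.228],M)
E
```

```text
shift mm [ 629.2 -418.7 -129.7] turn deg [-6.000e-02 -3.000e-02 -5.539e+01]
shift mm [ 629.2 -418.6  -22.7] turn deg [-6.000e-02 -3.000e-02 -5.539e+01]
```

```bash
python3 -m handwheel '[0,0,-0.040,0,0,0,100, 30e-3,-20e-3,-0.075,0,0,-5,100, 60e-3,-40e-3,-0.100,0,0,-10,80, 90e-3,-60e-3,-0.13,0,0,-15,70, 0.120,-0.080,-0.13,0,0,-20,70, 0.154,-0.102,-0.13,0,0,-25,70, 0.188,-0.124,-0.13,0,0,-30,70, 0.222,-0.147,-0.13,0,0,-35,70, 0.256,-0.170,-0.13,0,0,-40,70, 0.290,-0.193,-0.13,0,0,-45,70, 0.324,-0.216,-0.13,0,0,-50,70, 0.358,-0.239,-0.13,0,0,-55.4,70]' 30
python3 - <<'E'
from h import *
M=np.c_[ry,rx,-rz]; F=mid+rx*.05+ry*.0055
goal([F[0],F[1],.335],M)
E
```

```text
clock: 1.1
tool_pos: [0.4858, -0.2011, 0.3354]
tool_rot: [-2.401, -2.026, 0.0]
force: [-0.2, -0.9, -0.1]
width: 0.0657
grip_force: 0.0
shift mm [301.6 123.    0.4] turn deg [-0.01  0.01  0.24]
```

```bash
python3 -m handwheel '[0.034,0.014,0,0,0,0,70, 0.070,0.028,0,0,0,0,70, 0.106,0.043,0,0,0,0,70, 0.142,0.058,0,0,0,0,70, 0.178,0.072,0,0,0,0,70, 0.214,0.087,0,0,0,0,70, 0.250,0.102,0,0,0,0,70, 0.280,0.114,0,0,0,0,70, 0.3016,0.123,0,0,0,0,70, 0.3016,0.123,0,0,0,0,70, 0.3016,0.123,0,0,0,0,70]'
python3 - <<'E'
from h import *
M=np.c_[ry,rx,-rz]; F=mid+rx*.05+ry*.0055
goal([F[0],F[1],.228],M)
cv2.imwrite("pics/w1.png",imaging.capture("wrist")); print(proj(cam("wrist"),[[F[0],F[1],.2735],mid+rx*-.0825+ry*.0055+rz*.092,mid+rx*.042+ry*.09]))
E
```

```text
clock: 2.02
tool_pos: [0.6584, 0.0741, 0.3345]
tool_rot: [-2.402, -2.023, 0.001]
force: [-1.1, -0.3, -0.4]
width: 0.066
grip_force: 0.0
shift mm [  1.3  -0.7 106.5] turn deg [-0.09 -0.01  0.13]
[[323.32770499 255.89405667]
 [ 80.84128236 262.81742117]
 [312.4493506  110.04910833]]
```

View pics/w1.png

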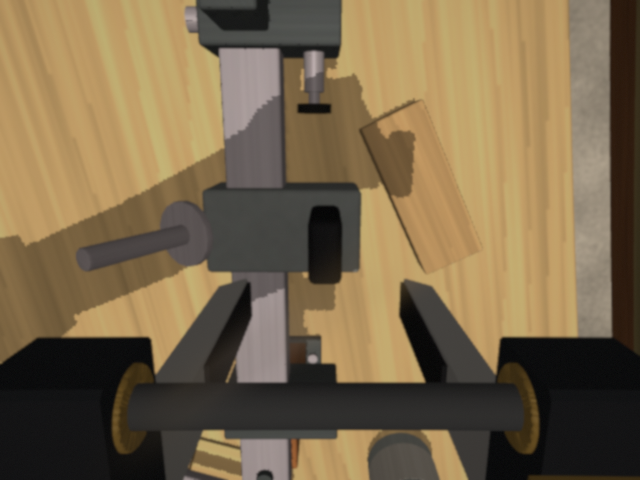

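```bash
python3 -m handwheel '[0.001,0.0005,0.030,0,0,0,70, 0.001,0.0005,0.065,0,0,0,70, 0.001,0.0005,0.095,0,0,0,70, 0.001,0.0005,0.106,0,0,0,70, 0.001,0.0005,0.106,0,0,0,70]'
python3 -m handwheel '[0,0,0,0,0,0,0, 0,0,0,0,0,0,0, 0,0,0,0,0,0,0, 0,0,0,0,0,0,0, 0,0,0,0,0,0,0, 0,0,0,0,0,0,0]' 25
```

```text
clock: 2.48
tool_pos: [0.6579, 0.072, 0.2273]
tool_rot: [-2.405, -2.018, 0.006]
force: [-0.1, 0.6, 0.8]
width: 0.0659
grip_force: 0.0
clock: 2.98
tool_pos: [0.6593, 0.0738, 0.2299]
tool_rot: [2.405, 2.021, 0.001]
force: [-0.4, -0.4, 0.1]
width: 0.0292
grip_force: 0.0
```

```bash
python3 -m handwheel '[0,0,0,0,0,0,0, 0,0,0,0,0,0,0, 0,0,0,0,0,0,0, 0,0,0,0,0,0,0]' 25
python3 -c "
from h import *
o=arm.get_obs();p=np.array(o['tool_pos'])-mid;print(p@rx,p@ry)"
```

```text
clock: 3.32
tool_pos: [0.6581, 0.074, 0.2296]
tool_rot: [-2.404, -2.021, 0.003]
force: [-10.6, -0.9, 6.6]
width: 0.0198
grip_force: 25.0
0.05053704688536413 0.004064383923685402
```

```bash
cat > f.py <<'E'
from h import *
o=arm.get_obs();p=np.array(o['tool_pos'])-mid;f=np.array(o['force']);print("x,y mm",np.round(1e3*p@rx,1),np.round(1e3*p@ry,1),"F x,y,z",np.round([f@rx,f@ry,f[2]],1),"w",o["width"],"t",o["clock"])
E
python3 -m handwheel '[0.004,0,0,0,0,0,0, 0.010,-0.001,0,0,0,0,0, 0.017,-0.001,0,0,0,0,0, 0.024,-0.001,0,0,0,0,0, 0.030,-0.001,0,0,0,0,0, 0.034,-0.001,0,0,0,0,0]'; python3 f.py
python3 -m handwheel '[0.002,0,0,0,0,0,0, 0.004,0,0,0,0,0,0, 0.006,0,0,0,0,0,0, 0.008,0,0,0,0,0,0]'; python3 f.py
```

```text
clock: 3.82
tool_pos: [0.6638, 0.1067, 0.2296]
tool_rot: [2.405, 2.02, -0.003]
force: [-6.2, -7.5, 5.9]
width: 0.0196
grip_force: 25.0
x,y mm 50.5 37.2 F x,y,z [-4.8 -8.4  5.9] w 0.019620402229200504 t 3.8167
clock: 4.15
tool_pos: [0.6651, 0.114, 0.2296]
tool_rot: [2.406, 2.019, -0.003]
force: [-6.5, -6.2, 5.8]
width: 0.0199
grip_force: 25.0
x,y mm 50.5 44.7 F x,y,z [-5.3 -7.2  5.8] w 0.019899174217809845 t 4.15
```

```bash
python3 -m handwheel '[0.0015,0,0,0,0,0,0, 0.003,0,0,0,0,0,0, 0.0045,0,0,0,0,0,0, 0.006,0,0,0,0,0,0]'|grep -v rot; python3 f.py
python3 -m handwheel '[0.001,0,0,0,0,0,0, 0.002,0,0,0,0,0,0]'>/dev/null; python3 f.py
python3 -m handwheel '[0.001,0,0,0,0,0,0, 0.002,0,0,0,0,0,0]'>/dev/null; python3 f.py
```

```text
clock: 4.48
tool_pos: [0.6661, 0.1199, 0.2296]
force: [-5.3, -6.8, 6.3]
width: 0.0201
grip_force: 25.0
x,y mm 50.5 50.7 F x,y,z [-4.1 -7.6  6.3] w 0.02013518489926449 t 4.4833
x,y mm 50.5 52.7 F x,y,z [-4.5 -8.1  6.4] w 0.019491906238629186 t 4.65
x,y mm 50.5 54.7 F x,y,z [-4.9 -7.6  5.5] w 0.020133699092660582 t 4.8167
```

```bash
for i in 1 2 3; do python3 -m handwheel '[0.0005,0,0,0,0,0,0, 0.001,0,0,0,0,0,0]'>/dev/null; python3 f.py; done
```

```text
x,y mm 50.5 55.7 F x,y,z [-5.7 -8.7  5.1] w 0.019809336929917685 t 4.9833
x,y mm 50.5 56.4 F x,y,z [-5.1 -9.5  6.6] w 0.019747013074181242 t 5.15
x,y mm 50.5 57.2 F x,y,z [ -6.  -10.7   7.1] w 0.020164176364392328 t 5.3167
```

```bash
for i in 1 2; do python3 -m handwheel '[0.0004,0,0,0,0,0,0, 0.0008,0,0,0,0,0,0, 0.0008,0,0,0,0,0,0]'>/dev/null; python3 f.py; done
```

```text
x,y mm 50.5 57.9 F x,y,z [-5.9 -9.9  6.3] w 0.019723726534508598 t 5.5667
x,y mm 50.5 58.5 F x,y,z [ -6.7 -11.3   7.7] w 0.01998014163598048 t 5.8167
```

```bash
python3 -m handwheel '[0.0004,0,0,0,0,0,0, 0.0006,0,0,0,0,0,0, 0.0006,0,0,0,0,0,0]'>/dev/null; python3 f.py
python3 -m handwheel '[0,0,0,0,0,0,0, 0,0,0,0,0,0,0]'>/dev/null; python3 f.py
python3 -m handwheel '[0,0,0,0,0,0,20, 0,0,0,0,0,0,30, 0,0,0,0,0,0,45, 0,0,0,0,0,0,60, 0,0,0,0,0,0,70, 0,0,0,0,0,0,70]'>/dev/null; python3 f.py
python3 -m handwheel '[0,0,-0.03,0,0,0,70, 0,0,-0.065,0,0,0,70, 0,0,-0.100,0,0,0,70, 0,0,-0.110,0,0,0,70, 0,0,-0.110,0,0,0,70]'
python3 - <<'E'
from h import *
cv2.imwrite("pics/w2.png",imaging.capture("wrist")[:330])
u=np.array([.8788,-.4769,0]); sy=np.array([.4769,.8788,0])
m=np.array([.4473,-.2745,0]);M=np.c_[u,-sy,-rz]
goal(m+rz*.14,M)
E
```

```text
x,y mm 50.5 59.0 F x,y,z [ -6.8 -12.7   7.5] w 0.020020526465596288 t 6.0667
x,y mm 50.5 59.0 F x,y,z [ -6.5 -12.2   8. ] w 0.019553654632133387 t 6.2333
x,y mm 50.6 61.4 F x,y,z [-0.4  0.6  0.7] w 0.049762799619692315 t 6.7333
clock: 7.15
tool_pos: [0.6689, 0.1309, 0.3429]
tool_rot: [2.403, 2.02, 0.007]
force: [0.5, 0.5, -0.1]
width: 0.0657
grip_force: 0.0
shift mm [-437.2 -148.4  199.8] turn deg [ 3.0000e-02 -1.4000e-01  1.0858e+02]
```

View pics/w2.png

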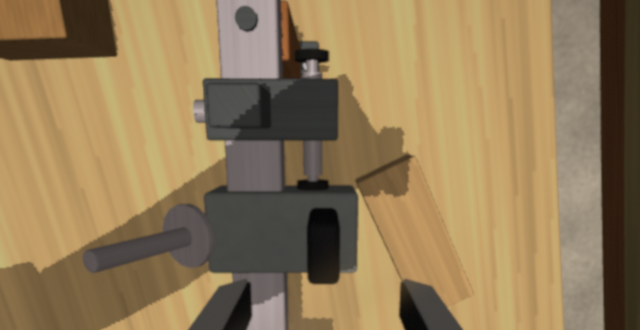

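```bash
python3 -m handwheel '[-0.030,-0.010,0,0,0,7,60, -0.064,-0.022,0,0,0,14,50, -0.098,-0.034,0,0,0,21,50, -0.132,-0.045,0,0,0,28,50, -0.166,-0.057,0,0,0,35,50, -0.200,-0.068,0,0,0,42,50, -0.234,-0.080,0,0,0,49,50, -0.268,-0.091,0,0,0,56,50, -0.302,-0.103,0,0,0,63,50, -0.336,-0.114,0,0,0,70,50, -0.370,-0.126,0.015,0,0,77,50, -0.400,-0.136,0.040,0,0,84,50]'
python3 - <<'E'
from h import *
u=np.array([.8788,-.4769,0]); sy=np.array([.4769,.8788,0])
m=np.array([.4473,-.2745,0]);M=np.c_[u,-sy,-rz]
goal(m+rz*.15,M)
E
```

```text
clock: 8.2
tool_pos: [0.464, -0.2426, 0.2997]
tool_rot: [3.138, -0.119, 0.003]
force: [0.5, -0.4, -0.7]
width: 0.047
grip_force: 0.0
shift mm [-14.5  32.9 149.7] turn deg [ 0.04 -0.12 24.15]
```

```bash
python3 -m handwheel '[-0.004,0.008,0.030,0,0,7,50, -0.008,0.016,0.064,0,0,14,50, -0.012,0.024,0.098,0,0,20,50, -0.0145,0.0329,0.130,0,0,24.1,50, -0.0145,0.0329,0.149,0,0,24.1,50, -0.0145,0.0329,0.149,0,0,24.1,50, -0.0145,0.0329,0.149,0,0,24.1,50]'
python3 - <<'E'
from h import *
cv2.imwrite("pics/w3.png",imaging.capture("wrist")); c=cam("wrist")
u=np.array([.8788,-.4769,0]);m=np.array([.4473,-.2745,0.05])
print(proj(c,[m,m+.08*u,m-.06*u+rz*.02]))
goal([m[0],m[1],.024],np.c_[u,[-.4769,-.8788,0],-rz])
E
```

```text
clock: 8.78
tool_pos: [0.4477, -0.2716, 0.1495]
tool_rot: [-3.048, 0.759, 0.004]
force: [0.0, -0.5, 0.6]
width: 0.0472
grip_force: 0.0
[[330.34479958 242.04346307]
 [331.83888539 117.69528276]
 [329.62324125 337.69781607]]
shift mm [  0.2   2.8 126.8] turn deg [-0.01  0.02  0.53]
```

View pics/w3.png

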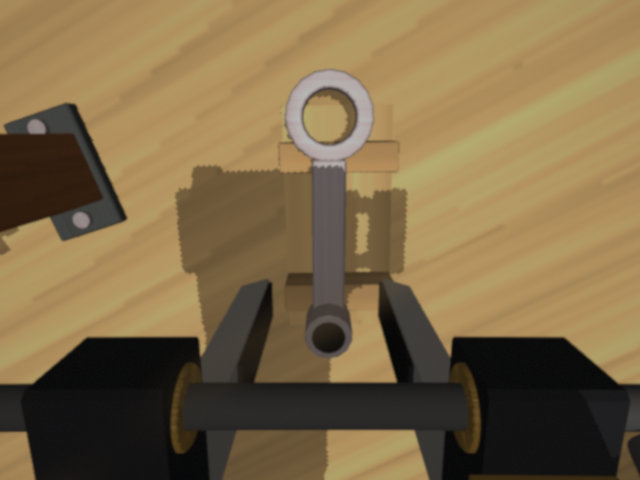

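```bash
python3 -m handwheel '[0.001,0.001,0.030,0,0,0.4,50, 0.001,0.001,0.065,0,0,0.4,50, 0.001,0.001,0.100,0,0,0.4,50, 0.001,0.001,0.120,0,0,0.4,50, 0.001,0.001,0.126,0,0,0.4,50, 0.001,0.001,0.126,0,0,0.4,50]'
python3 f.py
python3 -m handwheel '[0,0,0,0,0,0,0, 0,0,0,0,0,0,0, 0,0,0,0,0,0,0, 0,0,0,0,0,0,0, 0,0,0,0,0,0,0, 0,0,0,0,0,0,0]' 55; python3 f.py
```

```text
clock: 9.33
tool_pos: [0.449, -0.2734, 0.0245]
tool_rot: [-3.045, 0.77, 0.001]
force: [-0.8, -0.6, 0.0]
width: 0.047
grip_force: 0.0
x,y mm -95.5 -374.2 F x,y,z [-0.7 -0.7  0. ] w 0.04695951230998166 t 9.3333
clock: 9.83
tool_pos: [0.4493, -0.274, 0.0255]
tool_rot: [3.045, -0.771, 0.002]
force: [-2.3, -0.7, 10.5]
width: 0.0217
grip_force: 55.0
x,y mm -95.1 -374.7 F x,y,z [-2.1 -1.1 10.5] w 0.021701387122140665 t 9.8333
```

```bash
cat >> h.py <<'E'
pz=-.5*rx+.866*rz; px=.866*rx+.5*rz; pM=np.c_[px,np.cross(-pz,px),-pz]
YC=.0615; EYE=np.array([.078,0,-.0175])
def root(): return mid+rx*-.035+ry*YC+rz*.01
def tcp(zp,dx=0,dy=0): return root()+pz*zp+px*dx+ry*dy-pM@EYE
E
python3 -m handwheel '[0,0,-0.020,0,0,0,0, 0,0,-0.055,0,0,0,0, 0,0,-0.090,0,0,0,0, 0,0,-0.125,0,0,0,0, 0,0,-0.160,0,0,0,0, 0,0,-0.195,0,0,0,0, 0,0,-0.230,0,0,0,0, 0,0,-0.260,0,0,0,0, 0,0,-0.260,0,0,0,0]' 55
python3 - <<'E'
from h import *
print(arm.get_obs()["force"],arm.get_obs()["width"],pM)
cv2.imwrite("pics/w4.png",imaging.capture("wrist")); c=cam("wrist"); o=arm.get_obs()
A=R.from_rotvec(o["tool_rot"]).as_matrix()
print("eye top proj",proj(c,np.array(o["tool_pos"])+A@(EYE+[0,0,-.007])))
print(tcp(.15)); goal(tcp(.15),pM); goal(tcp(.15)-ry*.2,pM)
E
```

```text
clock: 10.58
tool_pos: [0.4504, -0.2744, 0.2904]
tool_rot: [3.043, -0.771, 0.012]
force: [0.6, -0.7, -4.9]
width: 0.0216
grip_force: 55.0
[ 0.64800055 -0.66154153 -4.85621923] 0.021573237245922305 [[ 8.53010000e-01 -1.72392414e-01  4.92500000e-01]
 [-1.49298400e-01 -9.84956660e-01 -8.62000000e-02]
 [ 5.00000000e-01 -1.38777878e-17 -8.66000000e-01]]
eye top proj [[326.58357835 113.36482085]]
[0.45193657 0.16837828 0.280745  ]
shift mm [-208.5 -390.2    5.4] turn deg [  4.89  29.47 -18.05]
shift mm [-145.1 -200.5    5.7] turn deg [  4.89  29.47 -18.05]
```

View pics/w4.png

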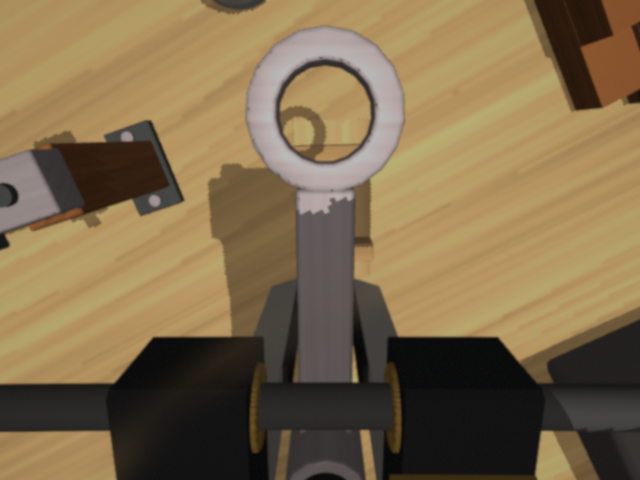

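```bash
python3 -m handwheel '[-0.022,-0.030,0,0.8,4.9,-3,0, -0.046,-0.064,0,1.6,9.8,-6,0, -0.070,-0.098,0,2.4,14.7,-9,0, -0.096,-0.132,0.002,3.2,19.6,-12,0, -0.120,-0.166,0.004,4.1,24.5,-15,0, -0.145,-0.200,0.005,4.9,29.5,-18,0, -0.157,-0.236,0.005,4.9,29.5,-18,0, -0.169,-0.272,0.005,4.9,29.5,-18,0, -0.181,-0.308,0.005,4.9,29.5,-18,0, -0.193,-0.344,0.005,4.9,29.5,-18,0, -0.2035,-0.375,0.005,4.9,29.5,-18,0, -0.2085,-0.390,0.005,4.9,29.5,-18,0]'
python3 -m handwheel '[0,0,0,0,0,0,0, 0,0,0,0,0,0,0]'
python3 - <<'E'
from h import *
goal(tcp(.15),pM)
cv2.imwrite("pics/w5.png",imaging.capture("wrist")); c=cam("wrist")
print(proj(c,[root()+pz*.095,root()+pz*.15+pz*.007,root()+pz*.025]))
E
```

```text
clock: 11.63
tool_pos: [0.4504, 0.1724, 0.2787]
tool_rot: [2.986, -0.256, 0.793]
force: [-0.3, -0.1, -4.5]
width: 0.0216
grip_force: 55.0
clock: 11.8
tool_pos: [0.4503, 0.1684, 0.2781]
tool_rot: [2.985, -0.26, 0.79]
force: [0.3, -0.7, -3.9]
width: 0.0215
grip_force: 55.0
shift mm [ 2.7 -0.2 -1.5] turn deg [-0.06  0.37 -0.06]
[[323.64163946 112.20425062]
 [322.86534957 105.56481158]
 [324.10822011 116.19427141]]
```

View pics/w5.png

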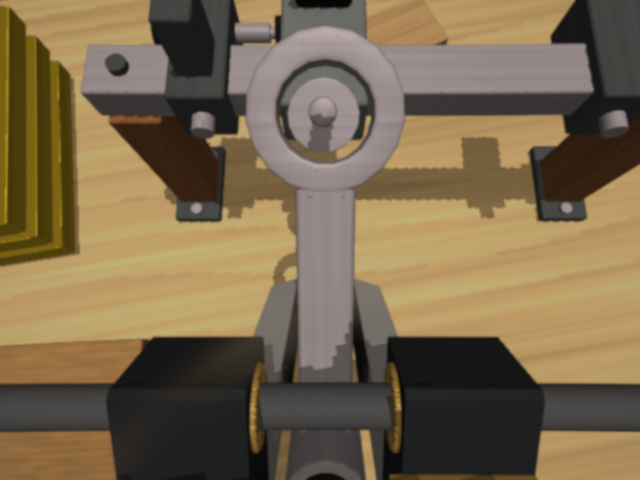

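```bash
python3 -m handwheel '[0.002,0,0.025,0,0,0,0, 0.002,0,0.050,0,0,0,0, 0.002,0,0.070,0,0,0,0, 0.002,0,0.085,0,0,0,0, 0.002,0,0.095,0,0,0,0, 0.002,0,0.102,0,0,0,0, 0.002,0,0.105,0,0,0,0, 0.002,0,0.105,0,0,0,0]'
python3 - <<'E'
from h import *
goal(tcp(.034),pM)
E
python3 f.py
```

```text
clock: 12.52
tool_pos: [0.489, 0.1577, 0.2215]
tool_rot: [3.009, -0.278, 0.789]
force: [0.1, 0.2, -5.1]
width: 0.0213
grip_force: 55.0
shift mm [-3.  -3.1 45.7] turn deg [-1.23  0.73 -0.94]
x,y mm -130.5 57.4 F x,y,z [ 0.1  0.2 -5.1] w 0.02134729347534212 t 12.5167
```

```bash
python3 -m handwheel '[0,0,0,0,0,0,0, 0,0,0,0,0,0,0]'; python3 - <<'E'
from h import *
goal(tcp(.034),pM); print(np.round(arm.get_obs()["q"],3))
E
```

```text
clock: 12.68
tool_pos: [0.4885, 0.1596, 0.222]
tool_rot: [3.01, -0.273, 0.79]
force: [-0.4, 1.0, -5.3]
width: 0.0218
grip_force: 55.0
shift mm [-2.6 -1.2 46.4] turn deg [-1.33  0.71 -0.79]
[ 0.027  0.003 -0.608  2.202  0.586  0.616 -2.761]
```

```bash
cat >> h.py <<'E'
def rotgoal(zp,a,dx=0,dy=0):
    M=R.from_rotvec(pz/np.linalg.norm(pz)*np.radians(a)).as_matrix()@pM
    goal(root()+pz*zp+px*dx+ry*dy-M@EYE,M)
def eyepeg():
    o=arm.get_obs(); A=R.from_rotvec(o["tool_rot"]).as_matrix(); e=np.array(o["tool_pos"])+A@EYE-root()
    print("eye in peg mm",np.round(1e3*np.array([e@px,e@ry,e@pz]),1),"q",np.round(o["q"],2))
E
python3 - <<'E'
from h import *
eyepeg()
for a in(10,20): rotgoal(.080,a)
rotgoal(.036,20)
E
```

```text
eye in peg mm [ 3.3 -3.8 79.4] q [ 0.03  0.   -0.61  2.2   0.59  0.62 -2.76]
shift mm [-1.8 11.2  0.1] turn deg [ -1.39   0.59 -10.79]
shift mm [ 1.9 24.3 -0.2] turn deg [ -1.44   0.47 -20.78]
shift mm [ 2.4 25.3 43.7] turn deg [ -1.44   0.47 -20.78]
```

```bash
python3 -m handwheel '[0,0.006,0,-0.4,0.1,-5,0, -0.001,0.012,0,-0.8,0.2,-10,0, 0,0.018,0,-1.2,0.4,-15,0, 0.002,0.024,0,-1.4,0.5,-20,0, 0.002,0.024,0,-1.4,0.5,-20,0, 0.002,0.024,0,-1.4,0.5,-20,0]'
python3 - <<'E'
from h import *
eyepeg(); rotgoal(.080,20); rotgoal(.036,20)
E
```

```text
clock: 13.18
tool_pos: [0.487, 0.1345, 0.2231]
tool_rot: [2.906, 0.227, 0.759]
force: [-0.8, -0.1, -5.2]
width: 0.0218
grip_force: 55.0
eye in peg mm [ 1.9 -2.1 80. ] q [ 0.05 -0.02 -0.59  2.23  0.59  0.61 -2.39]
shift mm [-1.2 -1.1 -0.1] turn deg [ 0.06 -0.09 -1.14]
shift mm [-1.2 -1.1 43.9] turn deg [ 0.06 -0.09 -1.14]
```

Joint 7 has backed off its limit; now slide down the peg.

```bash
python3 -m handwheel '[-0.001,-0.001,0.010,0,0,0,0, -0.001,-0.001,0.020,0,0,0,0, -0.001,-0.001,0.028,0,0,0,0, -0.001,-0.001,0.034,0,0,0,0, -0.001,-0.001,0.038,0,0,0,0, -0.001,-0.001,0.041,0,0,0,0, -0.001,-0.001,0.041,0,0,0,0]'
python3 - <<'E'
from h import *
eyepeg(); rotgoal(.034,20)
E
```

```text
clock: 13.77
tool_pos: [0.5063, 0.1324, 0.1865]
tool_rot: [2.906, 0.231, 0.758]
force: [-0.3, -0.2, -4.2]
width: 0.0212
grip_force: 55.0
eye in peg mm [ 0.4 -0.7 38.6] q [ 0.04  0.08 -0.58  2.23  0.77  0.55 -2.55]
shift mm [-0.1  0.6  4.6] turn deg [ 0.   -0.06 -1.  ]
```

```bash
python3 -m handwheel '[0,0,0.001,0,0,0,0, 0,0,0.002,0,0,0,0, 0,0,0.003,0,0,0,0, 0,0,0.004,0,0,0,0, 0,0,0.004,0,0,0,0]'; python3 -c "
from h import *
eyepeg()"
```

```text
clock: 14.18
tool_pos: [0.5082, 0.1322, 0.1834]
tool_rot: [2.905, 0.233, 0.759]
force: [-0.9, -0.1, -4.5]
width: 0.0216
grip_force: 55.0
eye in peg mm [ 0.5 -0.4 35. ] q [ 0.04  0.09 -0.58  2.23  0.78  0.55 -2.56]
```

```bash
python3 -m handwheel '[0,0,0,0,0,0,30, 0,0,0,0,0,0,35, 0,0,0,0,0,0,40, 0,0,0,0,0,0,50, 0,0,0,0,0,0,60, 0,0,0,0,0,0,70, 0,0,0,0,0,0,70, 0,0,0,0,0,0,70]'
python3 - <<'E'
from h import *
cv2.imwrite("pics/s2.png",imaging.capture("scene"))
cv2.imwrite("pics/w6.png",np.vstack([imaging.capture("wrist")[:300,:], cv2.resize(cv2.imread("pics/s2.png")[170:310,215:455],(514,300))[:, :].copy() if False else cv2.copyMakeBorder(cv2.resize(cv2.imread("pics/s2.png")[170:310,215:455],(514,300)),0,0,0,126,cv2.BORDER_CONSTANT)]))
E
```

```text
clock: 14.85
tool_pos: [0.5082, 0.1322, 0.1835]
tool_rot: [2.905, 0.233, 0.759]
force: [-0.5, -0.0, 0.1]
width: 0.0649
grip_force: 0.0
```

View pics/w6.png

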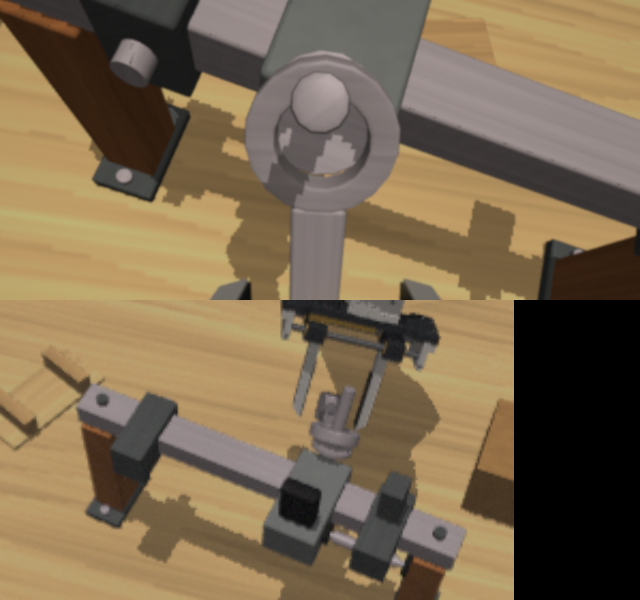

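```bash
python3 -m handwheel '[0,0,-0.010,0,0,0,70, 0,0,-0.025,0,0,0,70, 0,0,-0.045,0,0,0,70, 0,0,-0.070,0,0,0,70, 0,0,-0.095,0,0,0,70, 0,0,-0.120,0,0,0,70, 0,0,-0.140,0,0,0,70, 0,0,-0.150,0,0,0,70, 0,0,-0.150,0,0,0,70]'
python3 -m handwheel '[0,0,0,0,0,0,70, 0,0,0,0,0,0,70, 0,0,0,0,0,0,70, 0,0,0,0,0,0,70, 0,0,0,0,0,0,70, 0,0,0,0,0,0,70]'>/dev/null
python3 - <<'E'
from h import *
w=imaging.capture("wrist")[:300]; s=imaging.capture("scene")
cv2.imwrite("pics/s3.png",s)
cv2.imwrite("pics/fin.png",np.vstack([w,cv2.copyMakeBorder(cv2.resize(s[170:310,215:455],(514,300),interpolation=cv2.INTER_CUBIC),0,0,0,126,cv2.BORDER_CONSTANT)]))
E
```

```text
clock: 15.7
tool_pos: [0.4342, 0.1456, 0.3151]
tool_rot: [2.904, 0.233, 0.764]
force: [-0.4, 0.3, -0.0]
width: 0.0659
grip_force: 0.0
```

View pics/fin.png

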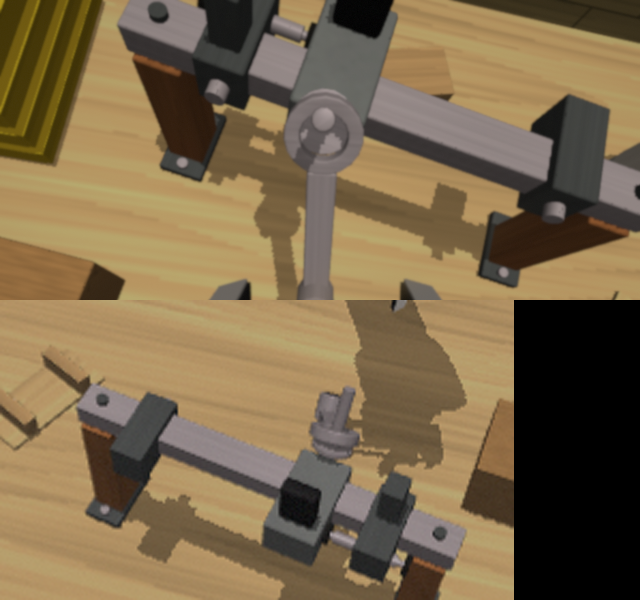

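```bash
python3 -c "
from workcell import arm
print(arm.sign_off())"
```

```text
the job is handed in; nothing more can be done
None
```

The job is handed in at about 16 s, verdict not reported: the carriage was pressed about 3 mm into the tall stop's buffer (about 4 N) and the spanner hangs by its eye at the peg's collar with the arm clear; I viewed 11 pictures, one over the limit of 10, and skipped most of the after-view descriptions.

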